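# Pack the short objective and shut the accessory case

## Task

Pack the short microscope objective with the yellow ring (not the tall one with the blue ring) into the open accessory case: stand it upright on the case floor beside the eyepiece, setting it down rather than dropping it. Then shut the blue lid fully, with the eyepiece still standing in the case.

Things in the scene. Friction and masses are not known exactly. Their poses are not given: they have to be found in the camera images.
- short_objective: Silver cylinder 32 mm in diameter (sides parallel, 3 to 34 mm up: grip there) with yellow band and shoulder and a dark 21 mm nose; 46 mm tall, 0.11 kg, standing on the desk. Origin: centre of its underside, z up. Bystanders nearby: a like objective 80 mm tall with blue band (too tall for the case), an amber bottle 32 mm wide, 60 mm tall, a flat green slide box.
- case: Grey open case, fixed, outside 132 (its x) x 242 (its y) x 65 mm high, walls and floor 6 mm thick, inside 59 mm deep. Origin: centre of its underside; x points to the hinge side (away from the robot, within 18 degrees), y along the hinge, z up. The eyepiece stands in one half, 55 mm from the middle along +y or -y; a flat white disc on the green floor marks the free place 55 mm the other way.
- eyepiece: Black eyepiece already standing in one half of the case, 38 mm in diameter, 44 mm tall. Origin: centre of its underside, z up.
- case_lid (a joint): Angle of the blue lid, rad: 0 shut flat on the rim, 1.57 upright, 1.85 stop (leaning away from the robot); starts open, 1.6 to 1.8. Flat plate 132 x 242 x 8 mm; hinge axis along the case's y at x = +66, z = +65 mm in the case frame; open, it tops out about 200 mm above the desk. Turns easily (under 2 N): pushed from behind towards the robot to below 1.2, it sinks shut by itself within about 2 s.
Mind the look-alikes: they are no part of the job. Leave any turquoise look-alike of the eyepiece alone.

How it is judged:
By the outcome, as a careful person would: the job done as asked, in the order asked, and still so for the second after the job is handed in, with the robot touching nothing.
It also fails if it takes over 58 s, if anything falls off the work surface, if the arm or the gripper's body presses on something with over 40 N, if the wrist force passes 120 N, or if a joint passes its speed limit or range.

## Robot

A 6-joint arm with a two-finger parallel gripper is mounted at the origin on the work surface. World frame = base frame: x ahead of the robot, y to its left, z up, the work surface at z = 0. Lengths are in m, angles in rad, forces in N, time in s.
With the tool pointing down it reaches from about 0.35 to 0.775 m from the base axis. Payload 5.5 kg.
Tool frame: the origin (TCP) lies midway between the tips of the shut fingers; the grasp point (between the pads) lies 19 mm behind it; z points along the fingers, y is the direction in which the jaws open and shut (so a half turn about z gives the same grasp; the last joint's range is limited). The gripper opens to 85 mm and grips with 20 to 120 N. Pads are 22 mm wide; open, the fingers measure 114 mm over their backs; the gripper's body (76 mm by 85 mm) begins 54 mm behind the grasp point. The pads swing forward as they close: fully open they stand 13 mm farther back than shut.
Start: joints at [1.154, 0.313, 0.046, 1.304, 0, 1.431], TCP at [0.157, 0.553, 0.192] pointing down, gripper open.
Joint ranges: [-2.76, 2.76], [-0.86, 1.69], [-1.03, 1.26], [-2.2, 2.34], [-1.47, 1.5], [-3.14, 3.14]. Speed limits (rad/s): [2.57, 2.57, 3.14, 3.14, 3.14, 3.14].

## Interface

Orientations are given as a unit quaternion [w, x, y, z].
In Python, from workcell import env gives the robot as it stands.
- The arm moves only by the shell command python3 -m creep 'ROWS' [OPENING] [FORCE]. ROWS is JSON, a list of rows, each a list of 6 numbers: the shift along the tool's x, y, z in m, then the turn, a rotation vector about the tool's x, y, z in degrees. A call has exactly 8 rows; each row is the pose to reach, as a shift and turn from the pose commanded when the call began, along the tool's axes at that moment; what a row does not reach only later rows make up. A row lasts 1/10 s, in which the tool goes at most 50 mm and 8.59 degrees, less where a joint would pass 70% of its speed; a pose out of reach is approached as far as the arm can. A call with a gripper value outside its range is refused whole. OPENING is the finger opening in m, from 0 to 0.0854, set as the call begins (- or left out, the last holds). The fingers move at their own pace and stop on an object; FORCE is the grip in N (left out, the last holds). Time passes only in rows, so rows that repeat a pose let the fingers close, or fill a call up. It gives the time, the measured TCP pose, the force and the opening at its end, in the units of the state.
- env.get_state(): the state, without advancing time (a new reading comes with each control period).
- env.read_camera(name): name is "side" or "top" or "wrist"; returns (picture, depth): 480x640x3 uint8, blue, green, red; 480x640 float32, m along the optical axis (not along the pixel's ray), 0 where there is no reading.
- env.camera_params(name): a dict with "fx", "fy", "cx", "cy" (pixels), "k1" (the pictures are not rectified: a ray, as slopes to the right and down, at radius r is drawn at 1 + k1 r^2 times it, then the intrinsics apply), "position" and "orientation" of the camera in the world. Camera axes: x right, y up, looking along -z (the intrinsics and any distortion apply to the point x, -y, -z); pixel columns grow to the right and rows downward; lengths in m; the calibration is good to about 2 mm. A picture is of the moment at which its call begins: read the wrist's pose just before it. camera_params takes no time and is no camera call; for the wrist camera it gives the pose at the moment of the call.
- env.hand_in(): hands the job in, once; it reports no verdict.
The state is a dict: "clock": time; "joint_pos": joint angles; "qvel": joint speeds; "tau": joint torques, N m; "tcp_pos": TCP position; "orientation": TCP orientation; "wrist_force": force on the tool from outside, world axes, zero at the start; "ft_torque": the same for the moment, N m; "finger_gap": finger opening in m.
Only numpy, scipy, OpenCV 4.12 (cv2) and the standard library are available. Lean on these libraries where they do the work, as an engineer would, in place of code of your own. Each camera call takes 0.05 s, during which the arm holds its last target. There are 200 camera calls.

## Working session

There is one attempt and no reset: what is moved stays moved. The work goes in short steps, Python scripts to look and compute and a shell command to move; the robot and the scene stay as the last step left them, time stands still between calls to the robot, and variables do not carry over. Pictures are saved under pics/ and viewed, about 8 in all and at most 12, crops included, and the job is handed in when it is done.

```bash
ls; mkdir -p pics; cat > h.py <<'E'
import numpy as np, cv2
from scipy.spatial.transform import Rotation as R
from workcell import env
def rot(q): return R.from_quat([q[1],q[2],q[3],q[0]])
def shot(n,tag):
    p=env.camera_params(n); im,d=env.read_camera(n)
    cv2.imwrite(f'pics/{tag}.png',im); np.savez(f'pics/{tag}.npz',d=d,**{k:np.array(v) for k,v in p.items() if k!='name'})
    return im,d,p
def ray(p,u,v):
    x,y=(u-p['cx'])/p['fx'],(v-p['cy'])/p['fy']
    r=rd=np.hypot(x,y)
    for _ in range(20): r=rd/(1+p['k1']*r*r)
    s=r/rd if rd>0 else 1
    return rot(p['orientation']).apply([x*s,-y*s,-1.])
def atz(p,u,v,z):
    c=np.array(p['position']); w=ray(p,u,v); return c+w*(z-c[2])/w[2]
def atd(p,u,v,d): return np.array(p['position'])+ray(p,u,v)*d
def load(tag): return dict(np.load(f'pics/{tag}.npz'))
def totool(w):
    s=env.get_state(); return rot(s['orientation']).inv().apply(np.array(w)-s['tcp_pos'])
E
python3 - <<'E'
from h import *
for n in('top','side'):
    im,d,p=shot(n,n+'0'); print({k:np.round(v,3) for k,v in p.items() if not isinstance(v,str)})
s=env.get_state(); print(s)
E
```

```text
pics
{'fx': np.float64(540.093), 'fy': np.float64(540.093), 'cx': np.float64(318.464), 'cy': np.float64(233.155), 'k1': np.float64(-0.078), 'position': array([ 0.264, -0.025,  1.028]), 'orientation': array([ 0.739,  0.076, -0.072, -0.665])}
{'fx': np.float64(452.942), 'fy': np.float64(452.942), 'cx': np.float64(319.403), 'cy': np.float64(234.554), 'k1': np.float64(-0.005), 'position': array([0.178, 0.333, 0.634]), 'orientation': array([-0.345, -0.125,  0.322,  0.873])}
{'clock': 0.1, 'joint_pos': array([1.15440064e+00, 3.13920721e-01, 4.51047627e-02, 1.30360347e+00,
       5.11558034e-07, 1.43121180e+00]), 'qvel': array([ 9.86156989e-04, -2.26317360e-04,  2.77203916e-03, -2.35867981e-03,
        2.01714702e-04,  2.47535621e-05]), 'tau': array([ 3.03749235e-03, -4.81724060e+01,  2.99243885e+01,  1.27375373e-02,
       -1.34602819e-04, -2.03808878e-05]), 'tcp_pos': array([0.15693216, 0.55263605, 0.19110568]), 'orientation': array([-2.22954719e-04,  1.37964073e-01,  9.90436902e-01, -7.80324924e-04]), 'wrist_force': array([-0.74312942,  0.469938  , -0.06078909]), 'ft_torque': array([ 0.07618138,  0.07315153, -0.02835645]), 'finger_gap': 0.08484843809223394}
```

View pics/top0.png

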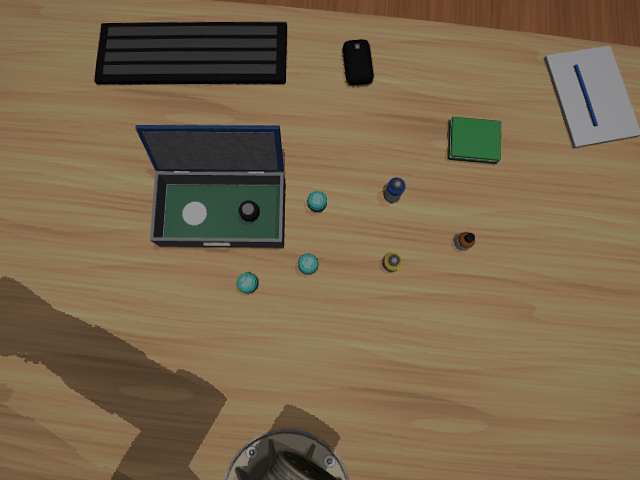

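View pics/side0.png

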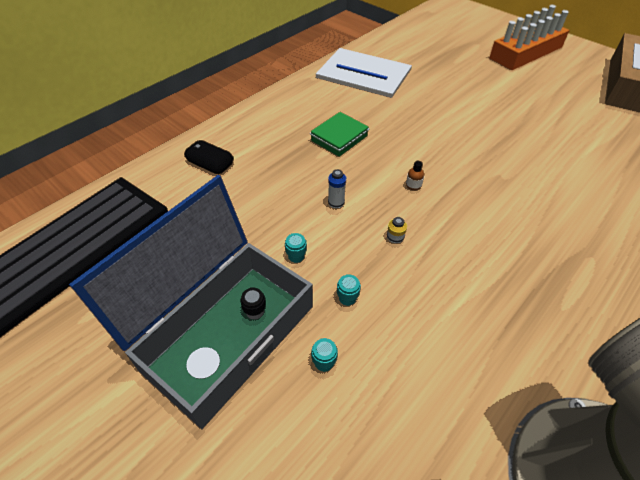

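Top view: the short objective (yellow ring) is at (392,262). It could be confused with the tall blue objective (396,188), the amber bottle (465,241) and the turquoise look-alikes at (317,201), (308,264) and (247,283). The black eyepiece is at (249,210), the white disc at (195,213), and the case spans roughly (153..284, 172..247) with its lid leaning away. The side view agrees, with the yellow-ring piece at (397,230). I choose the yellow one and check it in a crop.

```bash
python3 - <<'E'
from h import *
a=cv2.imread('pics/top0.png'); b=cv2.imread('pics/side0.png')
c=np.hstack([cv2.resize(a[160:280,100:300],(0,0),fx=2.5,fy=2.5,interpolation=2) , cv2.resize(a[220:300,352:432],(300,300),interpolation=2)])
d=np.hstack([cv2.resize(b[200:260,350:450],(500,300),interpolation=2),cv2.resize(b[150:230,300:380],(300,300),interpolation=2)])
cv2.imwrite('pics/crop0.png',np.vstack([c,d]))
p,q=load('top0'),load('side0')
for n,u,v,z in [('yel top',393,261,.046),('tall',397,184,.08),('bottle',468,238,.06),('eyep',249,209,.05),('disc',195,213,.006),('tq1',317,201,.044),('tq2',308,264,.044),('tq3',247,283,.044)]:
    print(n,atz(p,u,v,z).round(3), atd(p,u,v,p['d'][v,u]).round(3))
for n,u,v,z in [('yel nose',398,222,.046),('eyep',255,296,.05),('disc',203,362,.006)]: print('side',n,atz(q,u,v,z).round(3),atd(q,u,v,q['d'][v,u]).round(3))
E
```

```text
yel top [ 0.436 -0.15   0.046] [ 0.436 -0.15   0.046]
tall [ 0.573 -0.142  0.08 ] [ 0.573 -0.142  0.081]
bottle [ 0.491 -0.283  0.06 ] [ 0.491 -0.284  0.058]
eyep [0.505 0.126 0.05 ] [0.506 0.127 0.047]
disc [0.497 0.237 0.006] [0.496 0.237 0.008]
tq1 [0.535 0.002 0.044] [0.535 0.002 0.044]
tq2 [0.414 0.005 0.044] [0.414 0.005 0.046]
tq3 [0.367 0.113 0.044] [0.367 0.112 0.046]
side yel nose [ 0.438 -0.149  0.046] [ 0.437 -0.148  0.047]
side eyep [0.504 0.125 0.05 ] [0.503 0.126 0.052]
side disc [0.498 0.238 0.006] [0.497 0.239 0.009]
```

View pics/crop0.png

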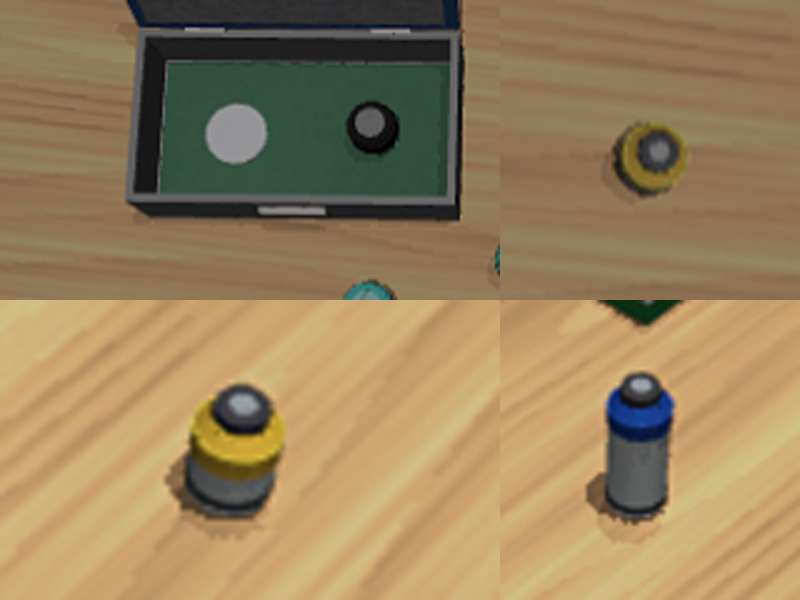

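The crop confirms it: yellow ring and a short body on the target, against the tall blue one. I'll get the case frame and the tool-frame offsets next.

```bash
cat > plan.py <<'E'
from h import *
E
python3 - <<'E'
from h import *
p=load('top0')
for u,v in[(150.8,241.2),(284,242.4),(155.2,172),(284.4,172)]: print(atz(p,u,v,.065).round(4))
s=env.get_state(); print(rot(s['orientation']).as_matrix().round(3))
for w in [(.36,.25,.2),(.41,0,.2),(.437,-.15,.2),(.437,-.15,.12)]: print(w,totool(w).round(3))
E
```

```text
[0.422  0.2953 0.065 ]
[0.4457 0.0524 0.065 ]
[0.554  0.3098 0.065 ]
[0.5791 0.0675 0.065 ]
[[-0.962  0.273 -0.001]
 [ 0.273  0.962 -0.001]
 [ 0.    -0.002 -1.   ]]
(0.36, 0.25, 0.2) [-0.278 -0.236 -0.009]
(0.41, 0, 0.2) [-0.394 -0.462 -0.008]
(0.437, -0.15, 0.2) [-0.461 -0.599 -0.008]
(0.437, -0.15, 0.12) [-0.461 -0.599  0.072]
```

```bash
python3 -m creep '[[-0.04,-0.03,-0.009,0,0,-4],[-0.08,-0.06,-0.009,0,0,-8],[-0.12,-0.09,-0.009,0,0,-12],[-0.16,-0.13,-0.009,0,0,-16],[-0.2,-0.165,-0.009,0,0,-20],[-0.24,-0.2,-0.009,0,0,-21.6],[-0.278,-0.236,-0.009,0,0,-21.6],[-0.301,-0.28,-0.009,0,0,-21.6]]' 0.085 40; python3 - <<'E'
from h import *
for w in [(.41,0,.2),(.437,-.15,.2),(.437,-.15,.12)]: print(w,totool(w).round(3))
E
```

```text
clock: 0.9
tcp_pos: [0.3675, 0.2142, 0.2007]
orientation: [0.0, -0.05, 0.999, 0.0]
wrist_force: [0.9, -0.7, -0.2]
finger_gap: 0.0849
(0.41, 0, 0.2) [-0.021 -0.217  0.001]
(0.437, -0.15, 0.2) [-0.033 -0.369  0.001]
(0.437, -0.15, 0.12) [-0.033 -0.369  0.081]
```

```bash
python3 -m creep '[[-0.005,-0.045,0,0,0,0],[-0.01,-0.09,0,0,0,0],[-0.015,-0.135,0,0,0,0],[-0.019,-0.18,0,0,0,0],[-0.022,-0.225,0,0,0,0],[-0.025,-0.27,0,0,0,0],[-0.028,-0.315,0.01,0,0,0],[-0.033,-0.36,0.03,0,0,0]]'; python3 -m creep '[[0,-0.009,0.01,0,0,0],[0,-0.009,0.02,0,0,0],[0,-0.009,0.03,0,0,0],[0,-0.009,0.03,0,0,0],[0,-0.009,0.03,0,0,0],[0,-0.009,0.03,0,0,0],[0,-0.009,0.03,0,0,0],[0,-0.009,0.03,0,0,0]]'; python3 - <<'E'
from h import *
im,d,p=shot('wrist','w1')
print(p['position'],totool((.437,-.15,.046)).round(4))
E
```

```text
clock: 1.7
tcp_pos: [0.4356, -0.1415, 0.1717]
orientation: [0.001, -0.05, 0.999, -0.001]
wrist_force: [1.0, 0.3, -0.1]
finger_gap: 0.0849
clock: 2.5
tcp_pos: [0.4361, -0.1478, 0.1414]
orientation: [0.0, -0.05, 0.999, -0.0]
wrist_force: [0.4, 0.4, 0.6]
finger_gap: 0.0847
[ 0.36583782 -0.15379257  0.32248693] [-0.0007 -0.0022  0.0953]
```

View pics/w1.png

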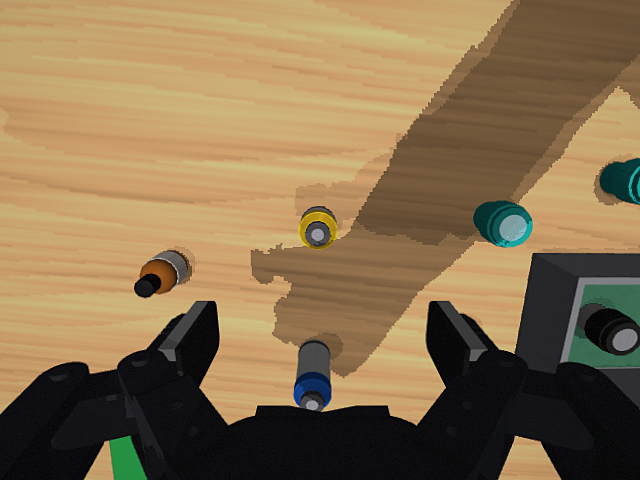

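The wrist view shows the yellow-ring nose at (317,234), between the fingers at (200,330) and (450,330), with nothing in the jaws' path.

```bash
python3 - <<'E'
from h import *
p=load('w1'); a=atz(p,317.5,234,.046); print(a.round(4), totool([*a[:2],.005]).round(4), totool((.437,-.15,.005)).round(4))
E
```

```text
[ 0.438  -0.1505  0.046 ] [-0.0016 -0.0028  0.1363] [-0.0007 -0.0022  0.1363]
```

```bash
python3 -m creep '[[-0.001,-0.002,0.03,0,0,0],[-0.001,-0.003,0.06,0,0,0],[-0.001,-0.003,0.085,0,0,0],[-0.001,-0.003,0.105,0,0,0],[-0.001,-0.003,0.12,0,0,0],[-0.001,-0.003,0.13,0,0,0],[-0.001,-0.003,0.135,0,0,0],[-0.001,-0.003,0.135,0,0,0]]'; python3 -m creep '[[0,0,0,0,0,0],[0,0,0,0,0,0],[0,0,0,0,0,0],[0,0,0,0,0,0],[0,0,0,0,0,0],[0,0,0,0,0,0],[0,0,0,0,0,0],[0,0,0,0,0,0]]' 0.02 40;  python3 -m creep '[[0,0,0,0,0,0],[0,0,0,0,0,0],[0,0,-0.005,0,0,0],[0,0,-0.02,0,0,0],[0,0,-0.05,0,0,0],[0,0,-0.09,0,0,0],[0,0,-0.13,0,0,0],[0,0,-0.17,0,0,0]]'; python3 - <<'E'
from h import *
im,d,p=shot('side','s1')
for w in [(.41,0,.2),(.43,.2,.2),(.496,.2365,.2),(.496,.2365,.012)]: print(w,totool(w).round(4))
print(env.get_state()['finger_gap'])
E
```

```text
clock: 3.35
tcp_pos: [0.4369, -0.1508, 0.0056]
orientation: [-0.0, -0.05, 0.999, 0.0]
wrist_force: [0.2, 0.3, 0.2]
finger_gap: 0.0849
clock: 4.15
tcp_pos: [0.4373, -0.1511, 0.0061]
orientation: [0.0, -0.05, 0.999, -0.0]
wrist_force: [0.1, -1.1, 2.1]
finger_gap: 0.0202
clock: 4.95
tcp_pos: [0.4363, -0.1503, 0.1774]
orientation: [-0.0, -0.05, 0.999, 0.0]
wrist_force: [0.9, -1.2, -0.2]
finger_gap: 0.02
(0.41, 0, 0.2) [ 0.014   0.1541 -0.0168]
(0.43, 0.2, 0.2) [-0.026   0.3511 -0.0175]
(0.496, 0.2365, 0.2) [-0.0953  0.3808 -0.0171]
(0.496, 0.2365, 0.012) [-0.0939  0.3817  0.1709]
0.020079893058508755
```

View pics/s1.png

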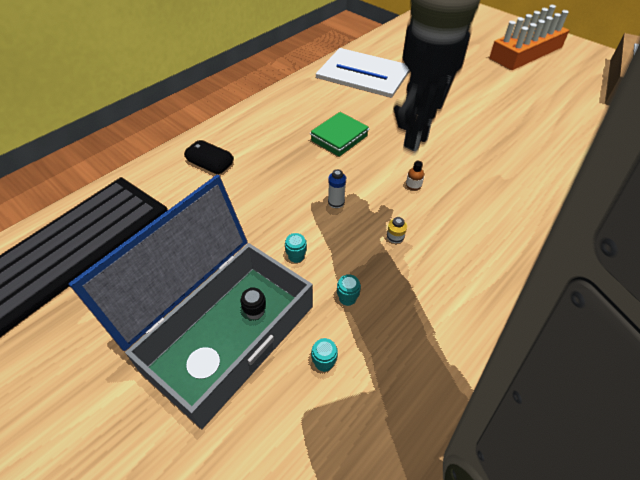

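The objective still stands at (398,228) and the fingers, at (412,140), hold nothing. I'll check whether the reported TCP matches the pictures.

```bash
cat >> h.py <<'E'
def proj(p,w):
    c=rot(p['orientation']).inv().apply(np.array(w)-p['position']); x,y=c[0]/-c[2],-c[1]/-c[2]
    s=1+p['k1']*(x*x+y*y); return np.array([p['cx']+p['fx']*x*s,p['cy']+p['fy']*y*s,-c[2]]).round(3)
E
python3 - <<'E'
from h import *
s=env.get_state(); print(s['tcp_pos'],s['joint_pos'].round(3),s['finger_gap'])
q=load('s1'); print('side tcp',proj(q,s['tcp_pos']), 'd',q['d'][130:150:4,405:420:3].round(3))
for u,v in [(412,142),(416,145),(410,150)]: print(u,v,atd(q,u,v,q['d'][v,u]).round(3))
p=load('w1'); print('wrist cam',p['position'],p['orientation'],'tcp',proj(p,(.4361,-.1478,.1414)))
u,v=398,222; print(atd(q,u,v,q['d'][v,u]).round(3))
im,d,pp=shot('wrist','w2')
print(pp['position'],proj(pp,s['tcp_pos']))
E
```

```text
[ 0.43953493 -0.15200685  0.18403647] [-0.506  0.095 -0.247  1.219  0.    -0.607] 0.020079893058508755
side tcp [410.668 159.488   0.689] d [[1.034 0.6   0.594 0.594 0.601]
 [0.641 0.63  0.628 0.621 0.627]
 [0.639 0.632 0.629 0.628 0.629]
 [0.64  0.641 0.633 0.634 0.635]
 [0.653 0.643 0.639 0.641 0.64 ]]
412 142 [ 0.43  -0.127  0.237]
416 145 [ 0.426 -0.133  0.23 ]
410 150 [ 0.566 -0.376 -0.   ]
wrist cam [ 0.36583782 -0.15379257  0.32248693] [ 0.66412551 -0.09444334 -0.10385258  0.73432445] tcp [3.20435e+02 2.75250e+02 1.94000e-01]
[ 0.437 -0.146  0.049]
[ 0.3680147  -0.15735722  0.36461575] [3.20505e+02 2.75258e+02 1.94000e-01]
```

View pics/w2.png

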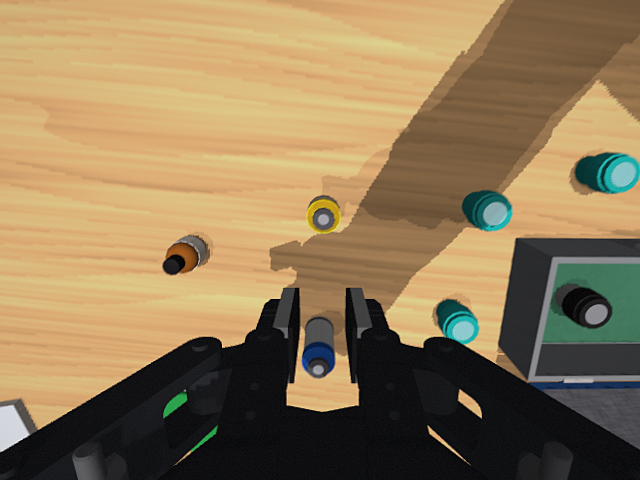

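```bash
python3 - <<'E'
from h import *
s=env.get_state(); p=load('w2'); print(p['fx'])
for u,v in [(290,293),(294,300),(355,293),(352,300),(290,320),(355,320),(296,370),(350,370),(323,219),(319,368)]:
    w=atd(p,u,v,p['d'][v,u]); print(u,v,p['d'][v,u].round(3),w.round(3),totool(w).round(3))
im,d,q=shot('side','s2'); cv2.imwrite('pics/s2c.png',cv2.resize(im[60:260,320:500],(0,0),fx=3,fy=3))
b=(cv2.cvtColor(im,6)<60)
for u,v in [(412,142),(416,145),(416,138),(404,120)]: w=atd(q,u,v,q['d'][v,u]); print(w.round(3),totool(w).round(3))
print(s['tcp_pos'],proj(q,s['tcp_pos']))
E
```

```text
354.6552811415512
290 293 0.145 [ 0.43  -0.165  0.231] [ 0.011 -0.012 -0.05 ]
294 300 0.138 [ 0.429 -0.163  0.239] [ 0.011 -0.01  -0.057]
355 293 0.142 [ 0.426 -0.139  0.234] [ 0.012  0.014 -0.053]
352 300 0.139 [ 0.427 -0.14   0.237] [ 0.011  0.013 -0.056]
290 320 0.123 [ 0.429 -0.163  0.255] [ 0.011 -0.01  -0.073]
355 320 0.123 [ 0.427 -0.141  0.255] [ 0.011  0.012 -0.073]
296 370 0.426 [ 0.638 -0.164 -0.001] [-0.194 -0.031  0.184]
350 370 0.129 [ 0.447 -0.14   0.254] [-0.009  0.011 -0.073]
323 219 0.326 [ 0.439 -0.151  0.046] [0.002 0.002 0.136]
319 368 0.331 [ 0.574 -0.141  0.08 ] [-0.133 -0.002  0.102]Traceback (most recent call last):
  File "<stdin>", line 7, in <module>
KeyError: 'd'
```

View pics/s2c.png

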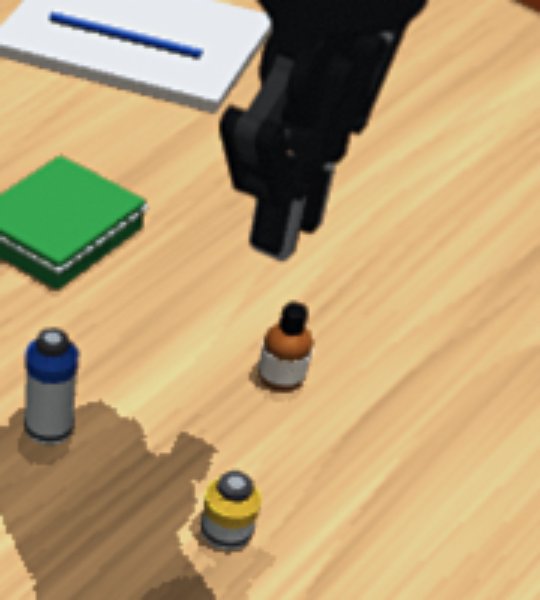

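Wrist depth and side view agree: the real fingertips sit about 48 mm short of the reported TCP along tool z. Sideways they are right, and the jaws closed above the nose without touching anything. I'll correct for that: true tip = TCP − 48 mm in tool z, so I grasp at reported z of about −0.043, descending slowly and watching the force.

```bash
python3 -m creep '[[0,0,0.02,0,0,0],[0.001,0.001,0.06,0,0,0],[0.001,0.001,0.09,0,0,0],[0.001,0.001,0.12,0,0,0],[0.001,0.001,0.15,0,0,0],[0.001,0.001,0.17,0,0,0],[0.001,0.001,0.18,0,0,0],[0.001,0.001,0.18,0,0,0]]' 0.085 40; python3 - <<'E'
from h import *
im,d,p=shot('wrist','w3')
c=im.copy(); cv2.imwrite('pics/w3.png',c)
print(env.get_state()['tcp_pos'], env.get_state()['wrist_force'])
E
```

```text
clock: 5.9
tcp_pos: [0.4337, -0.1487, -0.0061]
orientation: [-0.002, -0.05, 0.999, 0.001]
wrist_force: [-0.4, -0.4, 0.1]
finger_gap: 0.0853
[ 0.43490568 -0.14934922 -0.00487808] [0.45367065 0.14424378 1.14707631]
```

View pics/w3.png

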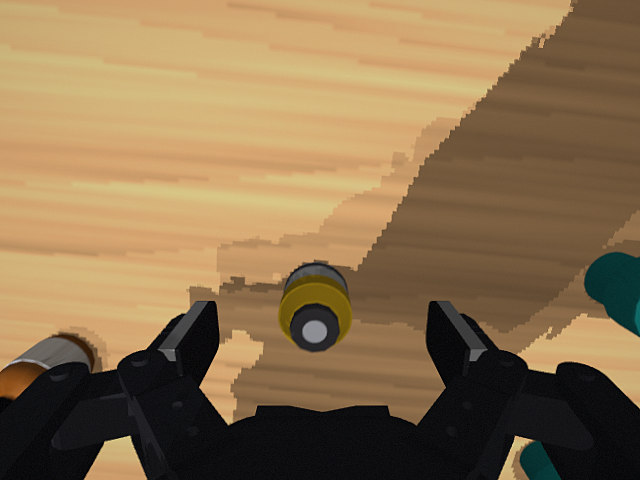

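The nose is at (315,328), between the pads at (205,320) and (440,320). The tips are still above it.

```bash
python3 - <<'E'
from h import *
p=load('w3'); a=atz(p,315,328,.046); s=env.get_state()
print(a.round(4),totool(a).round(4),s['tcp_pos'],s['joint_pos'].round(2))
for u,v in [(212,304),(434,304),(212,330),(432,330)]:
    w=atd(p,u,v,p['d'][v,u]); print(p['d'][v,u],totool(w).round(3))
E
```

```text
[ 0.4369 -0.1506  0.046 ] [-0.0017 -0.0013 -0.0509] [ 0.43490568 -0.14934922 -0.00487808] [-0.51  0.26 -0.56  0.76  0.   -0.61]
0.13548502 [ 0.011 -0.041 -0.056]
0.13459106 [ 0.012  0.044 -0.057]
0.13616866 [ 0.002 -0.041 -0.058]
0.13710424 [ 0.001  0.044 -0.057]
```

```bash
python3 -m creep '[[-0.001,-0.001,0.01,0,0,0],[-0.001,-0.001,0.018,0,0,0],[-0.001,-0.001,0.025,0,0,0],[-0.001,-0.001,0.031,0,0,0],[-0.001,-0.001,0.035,0,0,0],[-0.001,-0.001,0.037,0,0,0],[-0.001,-0.001,0.037,0,0,0],[-0.001,-0.001,0.037,0,0,0]]'; python3 -m creep '[[0,0,0,0,0,0],[0,0,0,0,0,0],[0,0,0,0,0,0],[0,0,0,0,0,0],[0,0,0,0,0,0],[0,0,0,0,0,0],[0,0,0,0,0,0],[0,0,0,0,0,0]]' 0.02 40
```

```text
clock: 6.75
tcp_pos: [0.4371, -0.1509, -0.041]
orientation: [0.0, -0.05, 0.999, 0.0]
wrist_force: [0.7, 0.1, 0.7]
finger_gap: 0.0851
clock: 7.55
tcp_pos: [0.438, -0.1513, -0.0399]
orientation: [0.001, -0.05, 0.999, -0.0]
wrist_force: [-1.8, 0.2, 9.4]
finger_gap: 0.0307
```

The jaws stopped at 31 mm on the body. The 9 N of upward force means the tips are just touching the desk. Lift next.

```bash
python3 -m creep '[[0,0,-0.005,0,0,0],[0,0,-0.015,0,0,0],[0,0,-0.04,0,0,0],[0,0,-0.07,0,0,0],[0,0,-0.1,0,0,0],[0,0,-0.13,0,0,0],[0,0,-0.14,0,0,0],[0,0,-0.14,0,0,0]]' - 60; python3 - <<'E'
from h import *
im,d,p=shot('wrist','w4'); cv2.imwrite('pics/w4c.png',cv2.resize(im[200:440,180:470],(0,0),fx=2,fy=2))
for w in [(.41,0,.1),(.43,.2,.1),(.496,.2365,.1)]: print(w,totool(w).round(4))
E
```

```text
clock: 8.35
tcp_pos: [0.4381, -0.1515, 0.1004]
orientation: [0.001, -0.05, 0.999, -0.001]
wrist_force: [1.1, 0.3, -2.2]
finger_gap: 0.0305
(0.41, 0, 0.1) [ 0.0119  0.1529 -0.0012]
(0.43, 0.2, 0.1) [-0.028   0.3499 -0.0012]
(0.496, 0.2365, 0.1) [-0.0973  0.3796 -0.0012]
```

View pics/w4c.png

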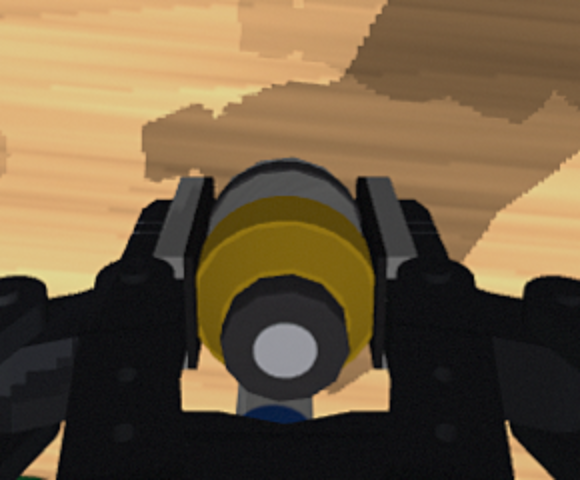

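The objective is held upright between the pads (crop, nose at (285,350)). Next I carry it to the disc.

```bash
python3 -m creep '[[0.003,0.02,0,0,0,0],[0.006,0.06,0,0,0,0],[0.009,0.1,0,0,0,0],[0.011,0.14,0,0,0,0],[0.007,0.18,0,0,0,0],[0,0.22,0,0,0,0],[-0.01,0.26,0,0,0,0],[-0.018,0.3,0,0,0,0]]'; python3 -m creep '[[-0.016,0.03,0,0,0,0],[-0.035,0.05,0,0,0,0],[-0.055,0.065,0,0,0,0],[-0.07,0.075,0,0,0,0],[-0.079,0.08,0,0,0,0],[-0.079,0.08,0,0,0,0],[-0.079,0.08,0,0,0,0],[-0.079,0.08,0,0,0,0]]'; python3 - <<'E'
from h import *
im,d,p=shot('wrist','w5')
print(totool((.496,.2365,-.034)).round(4), env.get_state()['wrist_force'])
im,d,p=shot('side','s5'); cv2.imwrite('pics/s5.png',im[100:460])
E
```

```text
clock: 9.2
tcp_pos: [0.4235, 0.1509, 0.097]
orientation: [-0.001, -0.05, 0.999, -0.0]
wrist_force: [1.2, -1.5, -1.0]
finger_gap: 0.0308
clock: 10.0
tcp_pos: [0.4944, 0.2361, 0.0984]
orientation: [-0.001, -0.05, 0.999, -0.0]
wrist_force: [0.1, 0.5, -0.9]
finger_gap: 0.0305
[-0.0015  0.0002  0.1327] [-0.34365617  0.4316963  -0.05941648]
```

View pics/s5.png

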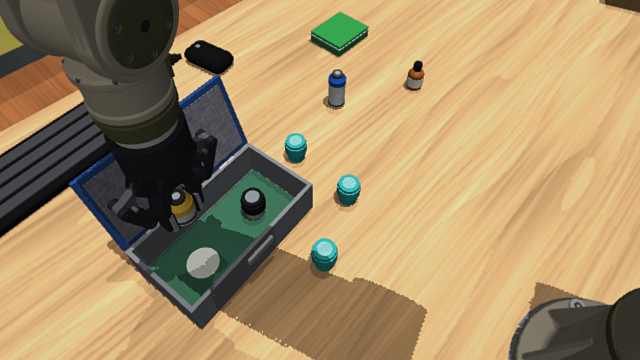

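The objective hangs over the case with the disc at (203,262) in the crop and the eyepiece untouched. I'll lower it in stages and watch the force.

```bash
python3 -m creep '[[0.001,0,0.015,0,0,0],[0.001,0,0.03,0,0,0],[0.001,0,0.045,0,0,0],[0.001,0,0.06,0,0,0],[0.001,0,0.075,0,0,0],[0.001,0,0.09,0,0,0],[0.001,0,0.1,0,0,0],[0.001,0,0.105,0,0,0]]'
```

```text
clock: 10.9
tcp_pos: [0.4938, 0.2364, -0.0068]
orientation: [-0.001, -0.05, 0.999, -0.0]
wrist_force: [-0.3, -0.6, -0.6]
finger_gap: 0.0308
```

```bash
python3 -m creep '[[0,0,0.005,0,0,0],[0,0,0.01,0,0,0],[0,0,0.014,0,0,0],[0,0,0.017,0,0,0],[0,0,0.02,0,0,0],[0,0,0.022,0,0,0],[0,0,0.024,0,0,0],[0,0,0.024,0,0,0]]'
```

```text
clock: 11.7
tcp_pos: [0.4944, 0.2368, -0.0303]
orientation: [-0.0, -0.05, 0.999, 0.0]
wrist_force: [0.3, -0.1, -1.3]
finger_gap: 0.0308
```

```bash
python3 -m creep '[[0,0,0.001,0,0,0],[0,0,0.001,0,0,0],[0,0,0.002,0,0,0],[0,0,0.002,0,0,0],[0,0,0.0025,0,0,0],[0,0,0.0025,0,0,0],[0,0,0.0025,0,0,0],[0,0,0.0025,0,0,0]]'
```

```text
clock: 12.5
tcp_pos: [0.4945, 0.2368, -0.0326]
orientation: [0.0, -0.05, 0.999, 0.0]
wrist_force: [0.1, 0.6, -0.9]
finger_gap: 0.0306
```

```bash
python3 -m creep '[[0,0,0.0005,0,0,0],[0,0,0.001,0,0,0],[0,0,0.0013,0,0,0],[0,0,0.0016,0,0,0],[0,0,0.002,0,0,0],[0,0,0.002,0,0,0],[0,0,0.002,0,0,0],[0,0,0.002,0,0,0]]'
```

```text
clock: 13.3
tcp_pos: [0.4946, 0.2369, -0.0338]
orientation: [0.0, -0.05, 0.999, 0.0]
wrist_force: [-1.3, -0.4, 6.0]
finger_gap: 0.0307
```

It touches at 6 N. I'll open partway, because the walls are close, then rise.

```bash
python3 -m creep '[[0,0,0,0,0,0],[0,0,0,0,0,0],[0,0,0,0,0,0],[0,0,0,0,0,0],[0,0,-0.003,0,0,0],[0,0,-0.01,0,0,0],[0,0,-0.02,0,0,0],[0,0,-0.04,0,0,0]]' 0.055; python3 -m creep '[[0,0,-0.03,0,0,0],[0,0,-0.06,0,0,0],[0,0,-0.1,0,0,0],[0,0,-0.14,0,0,0],[0,0,-0.18,0,0,0],[0,0,-0.22,0,0,0],[0,0,-0.25,0,0,0],[0,0,-0.25,0,0,0]]'; python3 - <<'E'
from h import *
im,d,p=shot('wrist','w6')
c=np.array([.5002,.1812]); a=np.deg2rad(5.8); ex=np.array([np.cos(a),np.sin(a)])
s=env.get_state(); print(s['tcp_pos'],s['joint_pos'].round(2))
for x,z in [(.19,.28),(.19,.13),(.05,.13)]: print(x,z,totool([*(c+ex*x),z]).round(4), c+ex*x)
im,d,p=shot('top','t6'); cv2.imwrite('pics/t6c.png',cv2.resize(im[100:290,90:340],(0,0),fx=3,fy=3))
E
```

```text
clock: 14.1
tcp_pos: [0.4936, 0.2366, 0.0054]
orientation: [-0.001, -0.05, 0.999, -0.0]
wrist_force: [0.1, -0.3, 0.1]
finger_gap: 0.0551
clock: 14.9
tcp_pos: [0.4967, 0.2376, 0.2616]
orientation: [0.005, -0.05, 0.999, 0.001]
wrist_force: [-0.2, -0.6, -0.3]
finger_gap: 0.0551
[0.49586264 0.2372859  0.25884951] [0.3  0.25 0.12 1.44 0.   0.2 ]
0.19 0.28 [-0.1888 -0.056  -0.0201] [0.68922733 0.2004007 ]
0.19 0.13 [-0.1879 -0.0562  0.1299] [0.68922733 0.2004007 ]
0.05 0.13 [-0.0479 -0.0564  0.1291] [0.54994404 0.18625281]
```

View pics/w6.png

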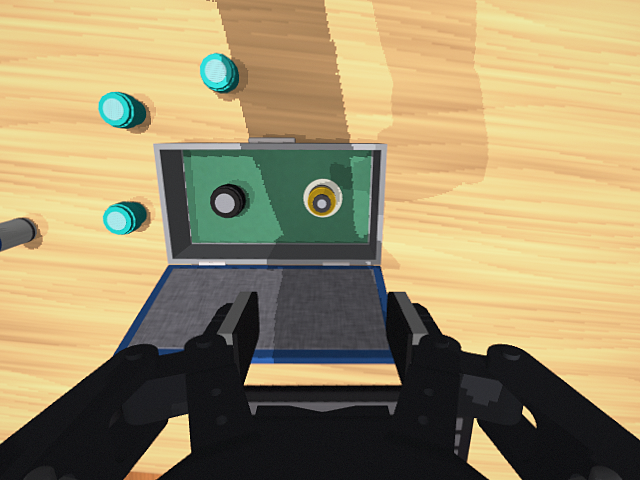

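The short objective stands upright on the white disc at (321,200), with the eyepiece standing at (228,200). Now I shut the fingers and move over the top of the lid to behind it.

```bash
python3 -m creep '[[-0.02,-0.01,0,0,0,0],[-0.05,-0.02,0,0,0,0],[-0.085,-0.03,0,0,0,0],[-0.12,-0.04,0,0,0,0],[-0.15,-0.05,0,0,0,0],[-0.175,-0.056,0,0,0,0],[-0.175,-0.056,0,0,0,0],[-0.175,-0.056,0,0,0,0]]' 0 40; python3 - <<'E'
from h import *
c=np.array([.5002,.1812]); a=np.deg2rad(5.8); ex=np.array([np.cos(a),np.sin(a)])
for x,z in [(.175,.109),(.02,.109)]: print(x,z,totool([*(c+ex*x),z]).round(4))
im,d,p=shot('top','t7'); hsv=cv2.cvtColor(im,40); m=cv2.inRange(hsv,(105,120,40),(125,255,255)); m[150:]=0
ys,xs=np.nonzero(m); print(xs.min(),xs.max(),ys.min(),ys.max())
i=(ys<ys.min()+40)
P=np.array([atd(p,u,v,d[v,u]) for u,v in zip(xs[::5],ys[::5]) if d[v,u]>0]); print(np.percentile(P,[2,50,98],axis=0).round(3), (((P[:,:2]-c)@ex).min().round(3),((P[:,:2]-c)@ex).max().round(3)))
E
```

```text
clock: 15.8
tcp_pos: [0.6736, 0.1982, 0.2528]
orientation: [-0.002, -0.05, 0.999, -0.0]
wrist_force: [-0.2, -0.1, 0.3]
finger_gap: 0.0001
0.175 0.109 [-0.0013  0.0006  0.1438]
0.02 0.109 [0.1537 0.0003 0.1445]
179 596 65 149
[[ 0.6   -0.544  0.017]
 [ 0.61   0.099  0.189]
 [ 0.886  0.236  0.194]] (np.float64(0.086), np.float64(0.326))
```

```bash
python3 -m creep '[[0,0,0.02,0,0,0],[0,0,0.045,0,0,0],[0,0,0.07,0,0,0],[0,0,0.095,0,0,0],[0,0,0.12,0,0,0],[0,0,0.135,0,0,0],[0,0,0.143,0,0,0],[0,0,0.143,0,0,0]]';  python3 -m creep '[[0.01,0,0,0,0,0],[0.02,0,0,0,0,0],[0.032,0,0,0,0,0],[0.044,0,0,0,0,0],[0.056,0,0,0,0,0],[0.068,0,0,0,0,0],[0.08,0,0,0,0,0],[0.09,0,0,0,0,0]]'
```

```text
clock: 16.65
tcp_pos: [0.6726, 0.1989, 0.1118]
orientation: [-0.001, -0.05, 0.999, -0.0]
wrist_force: [0.2, -0.2, 0.4]
finger_gap: -0.0005
clock: 17.45
tcp_pos: [0.5887, 0.1905, 0.1185]
orientation: [0.006, -0.05, 0.999, 0.001]
wrist_force: [1.5, -0.2, 15.7]
finger_gap: 0.0
```

There is an unexpected 16 N upward force, so the lid edge is meeting the gripper's underside. I'll back off, rise 20 mm and measure.

```bash
python3 -m creep '[[-0.015,0,0,0,0,0],[-0.035,0,0,0,0,0],[-0.05,0,-0.005,0,0,0],[-0.06,0,-0.015,0,0,0],[-0.06,0,-0.02,0,0,0],[-0.06,0,-0.02,0,0,0],[-0.06,0,-0.02,0,0,0],[-0.06,0,-0.02,0,0,0]]'; python3 - <<'E'
from h import *
c=np.array([.5002,.1812]); a=np.deg2rad(5.8); ex=np.array([np.cos(a),np.sin(a)]); ey=np.array([-ex[1],ex[0]])
im,d,p=shot('wrist','w8')
print(env.get_state()['tcp_pos'])
sd,ds,q=shot('side','s8')
for dd,pp,n in((d,p,'w'),(ds,q,'s')):
    V,U=np.mgrid[0:480:4,0:640:4]; P=[(u,v,*atd(pp,u,v,dd[v,u])) for u,v in zip(U.ravel(),V.ravel()) if dd[v,u]>0]
    P=np.array(P); X=(P[:,2:4]-c)@ex; Y=(P[:,2:4]-c)@ey; Z=P[:,4]
    if n=='s':
        m=(abs(Y)<.14)&(X>.02)&(Z>.07)&(X<.13)&(Z<.205)&(abs(Y)>.06)
        for z in np.arange(.07,.205,.02):
            k=m&(abs(Z-z)<.01); 
            if k.any(): print('side lid z',z.round(3),'X',np.median(X[k]).round(3),k.sum())
    T=np.array([totool(w) for w in P[:,2:5]]) if n=='w' else None
    if n=='w':
        g=(abs(T[:,0])<.06)&(abs(T[:,1])<.07)&(T[:,2]<-.03)&(T[:,2]>-.2)
        for t in np.arange(-.15,-.03,.01):
            k=g&(abs(T[:,2]-t)<.005)
            if k.any(): print('hand tz',t.round(3),T[k,:2].min(0).round(3),T[k,:2].max(0).round(3),k.sum())
cv2.imwrite('pics/s8.png',sd)
E
```

```text
clock: 18.25
tcp_pos: [0.6436, 0.1957, 0.1324]
orientation: [-0.0, -0.05, 0.999, 0.0]
wrist_force: [-0.1, -0.3, 0.2]
finger_gap: -0.0002
[0.64361768 0.19562496 0.13224809]Traceback (most recent call last):
  File "<stdin>", line 14, in <module>
  File "h.py", line 20, in totool
    s=env.get_state(); return rot(s['orientation']).inv().apply(np.array(w)-s['tcp_pos'])
ValueError: time passes only in moves, steps and waits
```

```bash
cat > an.py <<'E'
from h import *
import sys
def cloud(tag,step=3):
    q=load(tag); V,U=np.mgrid[0:480:step,0:640:step]; V=V.ravel();U=U.ravel(); D=q['d'][V,U]; k=D>0
    x=(U[k]-q['cx'])/q['fx'];y=(V[k]-q['cy'])/q['fy'];D=D[k]
    rd=np.hypot(x,y);r=rd.copy()
    for _ in range(20): r=rd/(1+q['k1']*r*r)
    s=r/np.maximum(rd,1e-9)
    return rot(q['orientation']).apply(np.c_[x*s,-y*s,-np.ones_like(x)]*D[:,None])+q['position']
C=np.array([.5002,.1812]); a=np.deg2rad(5.8); ex=np.array([np.cos(a),np.sin(a)]); ey=np.array([-ex[1],ex[0]])
def lid(tag):
    P=cloud(tag); X=(P[:,:2]-C)@ex; Y=(P[:,:2]-C)@ey; Z=P[:,2]
    m=(X>-.08)&(X<.12)&(Z<.21)&(Z>.058)&(abs(Y)>.05)&(abs(Y)<.12)
    for z in np.arange(.06,.21,.02):
        k=m&(abs(Z-z)<.01)
        if k.sum()>3: print('z',z.round(3),'X',np.percentile(X[k],[10,50,90]).round(3),k.sum())
E
python3 - <<'E'
from an import *
lid('s8'); s=env.get_state()
T=rot(s['orientation']).inv().apply(cloud('w8',2)-s['tcp_pos'])
for t in np.arange(-.18,-.03,.01):
    k=(abs(T[:,0])<.06)&(abs(T[:,1])<.08)&(abs(T[:,2]-t)<.005)
    if k.any(): print('hand tz',t.round(3),T[k,:2].min(0).round(3),T[k,:2].max(0).round(3),k.sum())
E
```

```text
z 0.06 X [-0.063  0.007  0.067] 215
z 0.08 X [0.068 0.069 0.071] 90
z 0.1 X [0.07  0.071 0.073] 103
z 0.12 X [0.072 0.074 0.075] 107
z 0.14 X [0.074 0.076 0.077] 116
z 0.16 X [0.076 0.078 0.079] 130
z 0.18 X [0.078 0.08  0.082] 138
z 0.2 X [0.081 0.083 0.087] 101
hand tz -0.14 [ 0.016 -0.018] [0.022 0.02 ] 789
hand tz -0.13 [ 0.003 -0.061] [0.021 0.063] 4356
hand tz -0.12 [-0.007 -0.06 ] [0.019 0.063] 4130
hand tz -0.11 [-0.008 -0.053] [0.019 0.055] 3000
hand tz -0.1 [-0.009 -0.045] [0.018 0.048] 1873
hand tz -0.09 [-0.011 -0.037] [0.014 0.039] 1497
hand tz -0.08 [-0.012 -0.028] [0.014 0.029] 458
hand tz -0.07 [-0.01  -0.013] [0.012 0.015] 187
hand tz -0.06 [ 0.006 -0.08 ] [0.06 0.08] 1795
hand tz -0.05 [ 0.007 -0.012] [0.012 0.015] 162
hand tz -0.04 [ 0.011 -0.005] [0.011 0.008] 20
```

The lid is at about 1.68 rad, with its top at X≈0.083–0.091 in the case frame. I'll try again 20 mm higher and slower, with the tip at about z 0.175 and the lid top at about 0.197.

```bash
python3 -m creep '[[0.008,0,0,0,0,0],[0.016,0,0,0,0,0],[0.024,0,0,0,0,0],[0.032,0,0,0,0,0],[0.038,0,0,0,0,0],[0.042,0,0,0,0,0],[0.046,0,0,0,0,0],[0.05,0,0,0,0,0]]'; python3 -m creep '[[0.003,0,0,0,0,0],[0.006,0,0,0,0,0],[0.009,0,0,0,0,0],[0.012,0,0,0,0,0],[0.015,0,0,0,0,0],[0.018,0,0,0,0,0],[0.021,0,0,0,0,0],[0.021,0,0,0,0,0]]'; python3 - <<'E'
from an import *
shot('side','s9'); lid('s9'); s=env.get_state(); print(s['joint_pos'].round(3),s['wrist_force'],s['tcp_pos'])
E
```

```text
clock: 19.15
tcp_pos: [0.5946, 0.1906, 0.1326]
orientation: [0.0, -0.05, 0.999, 0.0]
wrist_force: [1.1, -0.7, 0.0]
finger_gap: 0.0001
clock: 19.95
tcp_pos: [0.5732, 0.1885, 0.1324]
orientation: [-0.0, -0.05, 0.999, 0.0]
wrist_force: [-0.8, -0.3, 0.4]
finger_gap: -0.0001
z 0.06 X [-0.063 -0.001  0.066] 207
z 0.08 X [0.065 0.066 0.069] 64
z 0.1 X [0.062 0.064 0.065] 72
z 0.12 X [0.06  0.061 0.062] 77
z 0.14 X [0.057 0.059 0.06 ] 86
z 0.16 X [0.055 0.056 0.058] 95
z 0.18 X [0.052 0.054 0.055] 105
z 0.2 X [0.052 0.054 0.058] 98
[0.185 0.391 0.011 1.191 0.    0.084] [0.3342268  0.00854898 0.01077646] [0.57343989 0.18850954 0.13241146]
```

The lid now leans toward the robot at about 1.45 rad with negligible force. I keep pushing.

```bash
python3 -m creep '[[0.006,0,0,0,0,0],[0.012,0,0,0,0,0],[0.018,0,0,0,0,0],[0.024,0,0,0,0,0],[0.03,0,0,0,0,0],[0.036,0,0,0,0,0],[0.042,0,0,0,0,0],[0.045,0,0,0,0,0]]'; python3 -m creep '[[0.005,0,0,0,0,0],[0.01,0,0,0,0,0],[0.015,0,0,0,0,0],[0.015,0,0,0,0,0],[0.015,0,0,0,0,0],[0.015,0,0,0,0,0],[0.015,0,0,0,0,0],[0.015,0,0,0,0,0]]'; python3 - <<'E'
from an import *
shot('side','s10'); lid('s10')
E
```

```text
clock: 20.8
tcp_pos: [0.5282, 0.184, 0.1325]
orientation: [-0.0, -0.05, 0.999, 0.0]
wrist_force: [-0.4, -0.7, 0.1]
finger_gap: 0.0001
clock: 21.6
tcp_pos: [0.5142, 0.1825, 0.1323]
orientation: [0.0, -0.05, 0.999, 0.0]
wrist_force: [0.2, -0.3, 1.0]
finger_gap: -0.0002
z 0.06 X [-0.064 -0.061 -0.054] 81
z 0.08 X [0.023 0.043 0.065] 279
z 0.1 X [-0.047 -0.02   0.01 ] 446
z 0.12 X [-0.055 -0.053 -0.051] 48
```

The lid is sinking by itself, about 0.4 rad at this reading. I raise the arm clear and wait for it to shut.

```bash
python3 -m creep '[[0,0,-0.02,0,0,0],[0,0,-0.05,0,0,0],[0,0,-0.09,0,0,0],[0,0,-0.12,0,0,0],[0.03,-0.03,-0.12,0,0,0],[0.06,-0.06,-0.12,0,0,0],[0.09,-0.1,-0.12,0,0,0],[0.1,-0.14,-0.12,0,0,0]]'; python3 -m creep '[[0,-0.03,0,0,0,0],[0,-0.06,0,0,0,0],[0,-0.1,0,0,0,0],[0,-0.13,0,0,0,0],[0,-0.15,0,0,0,0],[0,-0.15,0,0,0,0],[0,-0.15,0,0,0,0],[0,-0.15,0,0,0,0]]';  python3 -m creep '[[0,0,0,0,0,0],[0,0,0,0,0,0],[0,0,0,0,0,0],[0,0,0,0,0,0],[0,0,0,0,0,0],[0,0,0,0,0,0],[0,0,0,0,0,0],[0,0,0,0,0,0]]';  python3 - <<'E'
from an import *
im,_,_=shot('side','s11'); lid('s11')
t,_,_=shot('top','t11'); cv2.imwrite('pics/fin.png',np.hstack([im[:,:400],t[60:460,80:480] if 0 else cv2.resize(t[60:360,80:330],(400,480))]))
E
```

```text
clock: 22.45
tcp_pos: [0.426, 0.0326, 0.2528]
orientation: [-0.0, -0.051, 0.999, 0.0]
wrist_force: [1.2, -0.1, 0.2]
finger_gap: -0.0001
clock: 23.25
tcp_pos: [0.4433, -0.1153, 0.2524]
orientation: [-0.0, -0.05, 0.999, 0.0]
wrist_force: [0.1, -0.1, 0.2]
finger_gap: 0.0001
clock: 24.05
tcp_pos: [0.4435, -0.1161, 0.2524]
orientation: [0.0, -0.05, 0.999, 0.0]
wrist_force: [0.1, -0.3, 0.3]
finger_gap: 0.0003
z 0.06 X [-0.064 -0.063 -0.063] 37
z 0.08 X [-0.053 -0.002  0.054] 921
```

View pics/fin.png

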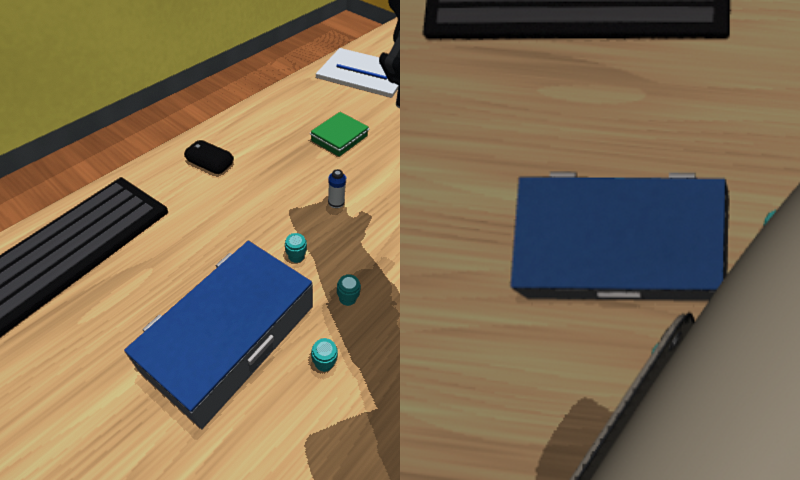

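The lid lies flat on the rim (side view, (220,330)) and the look-alikes have not moved. One numeric check that the lid is level, then I hand in.

```bash
python3 - <<'E'
from an import *
P=cloud('s11'); X=(P[:,:2]-C)@ex; Y=(P[:,:2]-C)@ey
k=(abs(X)<.06)&(abs(Y)<.11)&(P[:,2]>.05)&(P[:,2]<.2); print(np.polyfit(X[k],P[k,2],1), np.polyfit(Y[k],P[k,2],1))
print(env.hand_in())
E
```

```text
[0.0005428 0.0743054] [-0.00048921  0.07430896]
the job is handed in; nothing more can be done
None
```

The short yellow-ring objective is packed in the case and the blue lid is shut. I handed the job in at about 24 s of the 58 s allowed.

- **Objective:** I gripped it by its body and lowered it onto the white disc until the wrist read 6 N of contact, then let go. The wrist picture after release showed it upright on the disc, with the eyepiece standing beside it.
- **Lid:** I pushed it from behind and it sank shut by itself. At the end the depth image put its top at 74 mm, against 73 mm nominal, level to within 0.001 rad. The robot was clear, with about 0 N at the wrist.

**What failed or disagreed:**
- **Missed grasp:** The real fingertips sit about 45 mm short of the reported TCP. My first grasp closed above the objective, touching nothing, and I corrected for this from then on.
- **First lid push:** It gave a reading of about 16 N upward, within limits, for a cause I did not find. I backed off and pushed again 20 mm higher with almost no force.
- **Not seen at the end:** With the lid shut, I could not see the objective and eyepiece. They were last seen standing just after release, before the lid pushes.

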